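# Level a display board with a spirit level and hold it pressed

### The arm

A 6-joint arm with a two-finger parallel gripper is mounted at the origin on the work surface. World frame = base frame: x ahead of the robot, y to its left, z up, the work surface at z = 0. Lengths are in m, angles in rad, forces in N, time in s.
With the tool pointing down it reaches from about 0.3 to 0.85 m from the base axis. Payload 5.4 kg.
Tool frame: the origin (TCP) lies between the finger pads; the fingertips stand tcp_to_tips ahead of it and the grasp point (between the pads) lies 11 mm behind it (tcp_to_tips is the distance from the TCP to the fingertips, in m); x points along the fingers, y is the direction in which the jaws open and shut, and the axes are right-handed (so a half turn about x gives the same grasp; the last joint's range is limited). The gripper opens to 85 mm and grips with 20 to 120 N. Pads are 22 mm wide; open, the fingers measure 114 mm over their backs; the gripper's body (76 mm by 85 mm) begins 54 mm behind the grasp point. The pads swing forward as they close: fully open they stand 13 mm farther back than shut.
Start: joints at [1.129, 0.158, 1.597, -0, 1.386, -0.21], TCP at [0.132, 0.56, 0.239] pointing down, gripper open.
Joint ranges: [-2.91, 2.91], [-0.94, 2.29], [0.18, 2.7], [-1.29, 4.43], [0.17, 2.64], [-3, 3]. Speed limits (rad/s): [2.57, 2.57, 3.14, 3.14, 3.14, 3.14].

### API

Orientations are given as a unit quaternion [x, y, z, w].
In Python, from plant import * gives the robot as it stands.
- The arm moves only by the tool play_rows, never from a script. Its arguments are lists of equal length, an entry for each row: "delta_rot": the turn, a rotation vector about the tool's x, y, z in units of 10 degrees (1.0 is 10 degrees), a list of three; "linear": the shift along the tool's x, y, z in cm, a list of three; "jaw": the opening, from 0 (shut) to 1 (fully open). In form: {"delta_rot": [[rx, ry, rz], ...], "linear": [[tx, ty, tz], ...], "jaw": [jaw, ...]}. A call has 1 to 8 rows; each row shifts and turns the pose as measured when the row begins, along the tool's axes as they then stand; what a row does not reach is not made up. A row lasts 1/8 s, in which the tool goes at most 62.5 mm and 10.7 degrees, less where a joint would pass 70% of its speed; a pose out of reach is approached as far as the arm can. A call with a gripper value outside its range is refused whole. The fingers move at their own pace and stop on an object; the grip force is fixed at half the most. Time passes only in rows, so rows that do not move let the fingers close. It gives the time, the measured TCP pose, the force and the opening at its end, in the units of the state.
- state(): the state, without advancing time (a new reading comes with each control period).
- read_camera(name): name is "scene" or "top" or "wrist"; returns a dict with "color" (420x560x3 uint8, red, green, blue), "fx", "fy", "cx", "cy" (pixels), "R" (3x3) and "t" (3): a world point X has camera coordinates R X + t; the wrist camera has in their place "tool_from_camera" (4x4, takes a point from camera to tool coordinates, whose origin is the TCP and whose axes are the tool frame's). Camera axes: x right, y down, z forward; pixel columns grow to the right and rows downward; lengths in m; the calibration is good to about 2 mm. A picture is of the moment at which its call begins: read the wrist's pose just before it. There is no depth.
- hand_in(): hands the job in, once; it reports no verdict.
The state is a dict: "t": time; "joints": joint angles; "qd": joint speeds; "joint_efforts": joint torques, N m; "tool_pos": TCP position; "eef_rot": TCP orientation; "force": force on the tool from outside, world axes, zero at the start; "moment": the same for the moment, N m; "finger_gap": finger opening in m.
Only numpy, scipy, OpenCV 4.12 (cv2) and the standard library are available. Lean on these libraries where they do the work, as an engineer would, in place of code of your own. Each camera call takes 0.05 s, during which the arm holds its last target. There are 200 camera calls.

### The job

The pivoted display board on its grey stand is out of level. Lay the aluminium spirit level inside the outline on the board, lengthwise, and let go of it; then turn the black bar grip of the board's levelling foot until the bubble stands centred between its two lines. Finish by pressing straight down on the spirit level with about 10 N and stay there: the job ends while you still hold it pressed onto the board with the bubble centred; do not drop or ram anything, and leave the other objects where they are.

Things in the scene. Friction and masses are not known exactly. Their poses are not given: they have to be found in the camera images.
- level_mid (a point): Spirit level, loose: aluminium bar 160 long (x), 24 wide (y), 34 tall (z), black end caps, about 0.24 kg, vial window in the middle 60 mm of its top. Point: its centre, 17 mm above its underside. May lie on the board either way round. Its top can be pressed anywhere.
- bubble (a joint): Bubble (pale, 13 mm long) along the level's x axis, m from the vial's centre; 0 is centred between the two black lines (19 mm apart), range -0.022 to 0.022. It runs to the higher end, about 0.4 m per rad of tilt (7.2 mm per rad of turn of the foot when the level lies on the board), and settles in about 1 s.
- board_mark (a point): Grey board 300 x 92 x 14 mm, hinged at one end on a fixed stand 330 x 110. Point: on its upper face, centre of the dark inlaid outline (inside 183 x 45) for the spirit level; z out of the board, x along it to the foot, y across. 73 mm above the table when level; foot axis 145 mm along +x, hinge 105 mm along -x. At the start the foot end is low by 0.02 to 0.042 rad.
- foot_grip (a point): Levelling foot: upright screw at the board's free end with a black bar grip on top, 50 long (x), 14 thick (y), 30 tall. Point: bar's centre, on the screw axis, 116 mm above the table; it never rises. Clockwise from above raises the foot end, 4.5 mm (0.018 rad) per rad. Friction 0.12 N m; stays where left. Level is 1.1 to 2.3 rad clockwise from the start; it can go 1.6 rad beyond.
- bar_mid (a point): Plain solid steel bar, loose bystander, 150 x 25 x 25 mm (x, y, z), no vial; point at its centre. Swaps places with the spirit level.
- compass: Brass compass, disc 72 mm across, 21 tall, bystander; origin under its centre.
- collar: Terracotta ring collar, 76 mm across, 55 tall, bystander; origin under its centre.
- tinlamp: Grey tin hand lamp, 110 mm across, 116 tall, with a loop handle to its +y (reaching 89 mm from its axis); bystander; origin under its centre.
- lamp_a: Tall green table lamp, 130 mm across, 238 tall, bystander; origin under its centre.
- lamp_b: Tall metal table lamp, 130 mm across, 238 tall, bystander; origin under its centre.
- iron: Old flat iron with wooden handle, 170 x 90 x 151 mm, bystander; origin under its centre.
Things that resemble listed ones, but are neither listed nor needed, are in the scene too. Leave any purple look-alike of the part that bears level_mid alone.

How it is judged:
On the way, in this order (a step that is already met when the one before it is completed fails the run):
1. the spirit level lies in the outline on the board, lengthwise, let go of (x of level_mid in the frame of board_mark between -0.022 and 0.022 m and y of level_mid in the frame of board_mark between -0.016 and 0.016 m and z of level_mid in the frame of board_mark between 0.013 and 0.021 m and angle between the x axis of level_mid and the x axis of board_mark, either way round below 0.14 rad and angle between the z axis of level_mid and the z axis of board_mark, either way round below 0.05 rad and contact force between the fingers and level below 0.2 N and linear speed of level below 0.02 m/s), for 0.3 s.
2. the foot has been turned until the bubble is centred, the level not held (x of level_mid in the frame of board_mark between -0.022 and 0.022 m and y of level_mid in the frame of board_mark between -0.016 and 0.016 m and z of level_mid in the frame of board_mark between 0.013 and 0.021 m and angle between the x axis of level_mid and the x axis of board_mark, either way round below 0.14 rad and angle between the z axis of level_mid and the z axis of board_mark, either way round below 0.05 rad and value of joint bubble between -0.003 and 0.003 m and angle between board_mark's own z axis and vertical below 0.01 rad and contact force between the fingers and level below 0.2 N), for 0.3 s.
At the end, for the whole second after the job is handed in: Spirit level flat in the outline (22 mm along, 16 mm across, 0.14 rad), bubble within 3 mm of centre, board within 0.010 rad of level; fingers press it (over 3 N) so that it bears on the board with 6 to 28 N, its weight of 2.5 N included; robot touches neither foot nor board (x of level_mid in the frame of board_mark between -0.022 and 0.022 m and y of level_mid in the frame of board_mark between -0.016 and 0.016 m and z of level_mid in the frame of board_mark between 0.013 and 0.021 m and angle between the x axis of level_mid and the x axis of board_mark, either way round below 0.14 rad and angle between the z axis of level_mid and the z axis of board_mark, either way round below 0.05 rad and value of joint bubble between -0.003 and 0.003 m and angle between board_mark's own z axis and vertical below 0.01 rad and contact force between the fingers and level above 3 N and contact force between level and board between 6 and 28 N and contact force between the arm and foot below 0.5 N and contact force between the arm and board below 0.5 N); the arm keeps its last pose, push and grip.
It fails at once if a bystander is moved by more than 30 mm (distance of any of bar_mid, compass, collar, tinlamp, lamp_a, lamp_b, iron from where it was at the start of the episode above 0.03 m).
It fails at once if the spirit level is dropped or rammed onto the board (over 70 N) (contact force between level and board above 70 N).
It also fails if it takes over 72 s, if anything falls off the work surface, if the arm or the gripper's body presses on something with over 40 N, if the wrist force passes 120 N, or if a joint passes its speed limit or range.

## Working session

There is one attempt and no reset: what is moved stays moved. The work goes in short steps, Python scripts to look and compute and a tool call to move; the robot and the scene stay as the last step left them, time stands still between calls to the robot, and variables do not carry over. Pictures are saved under pics/ and viewed, about 8 in all and at most 12, crops included, and the job is handed in when it is done.

Besides the shell and the picture viewer there is one more tool, called as name(argument=value, ...) on one line, values as JSON. play_rows: Moves the arm, as the interface text tells. Its arguments: {"type":"object","properties":{"delta_rot":{"type":"array","items":{"type":"array","items":{"type":"number"}}},"linear":{"type":"array","items":{"type":"array","items":{"type":"number"}}},"jaw":{"type":"array","items":{"type":"number"}}},"required":["delta_rot","linear","jaw"]}

```bash
mkdir -p pics
cat > h.py <<'E'
from plant import *
import numpy as np, cv2, json
from scipy.spatial.transform import Rotation as Ro
def cam(name,save=None):
    s=state(); c=read_camera(name)
    if name=="wrist":
        T=np.array(c["tool_from_camera"]); Rt=Ro.from_quat(s["eef_rot"]).as_matrix()
        c["Rwc"]=Rt@T[:3,:3]; c["o"]=Rt@T[:3,3]+np.array(s["tool_pos"])
    else:
        R=np.array(c["R"]); c["Rwc"]=R.T; c["o"]=-R.T@np.array(c["t"])
    if save: cv2.imwrite("pics/"+save,c["color"][:,:,::-1])
    return c
def ray(c,u,v):
    d=c["Rwc"]@np.array([(u-c["cx"])/c["fx"],(v-c["cy"])/c["fy"],1.]); return c["o"],d/np.linalg.norm(d)
def plane(c,u,v,z):
    o,d=ray(c,u,v); return o+d*(z-o[2])/d[2]
def tri(a,b):
    A=np.zeros((3,3));y=np.zeros(3)
    for o,d in (a,b):
        P=np.eye(3)-np.outer(d,d);A+=P;y+=P@o
    p=np.linalg.solve(A,y); return p,[np.linalg.norm(np.cross(p-o,d)) for o,d in (a,b)]
def proj(c,X):
    q=c["Rwc"].T@(np.array(X)-c["o"]); return c["fx"]*q[0]/q[2]+c["cx"],c["fy"]*q[1]/q[2]+c["cy"]
E
python3 - <<'E'
from h import *
s=state();print(s)
import plant; print([k for k in dir(plant) if not k.startswith('_')])
a=cam("scene","s0.png");b=cam("top","t0.png");
print(a["o"],b["o"],a["fx"],b["fx"])
E
```

```text
{'t': 0.0, 'joints': array([ 1.12888730e+00,  1.59060857e-01,  1.59823987e+00,  3.93343415e-05,
        1.38617436e+00, -2.10124169e-01]), 'qd': array([-1.75147571e-03, -3.17742758e-04, -2.23118089e-03,  3.41207275e-03,
       -7.22845818e-05, -1.17546593e-05]), 'joint_efforts': array([-6.54250653e-04, -3.95980561e+01, -3.31432986e+01, -2.08656443e-04,
        8.07981589e-03, -4.93034989e-06]), 'tool_pos': array([0.13185582, 0.55908327, 0.23830641]), 'eef_rot': array([ 0.08114141,  0.70258899, -0.08239362,  0.70213679]), 'force': array([-0.09054412,  0.79533388,  0.27944235]), 'moment': array([0.02825064, 0.02291545, 0.05204868]), 'finger_gap': 0.0854418746738369}
['PlanningError', 'hand_in', 'read_camera', 'state', 'tcp_to_tips']
[1.00361002 0.30043058 1.06157411] [ 0.40805282 -0.01807576  1.4477426 ] 394.8201249689612 418.32568642089586
```

View pics/s0.png

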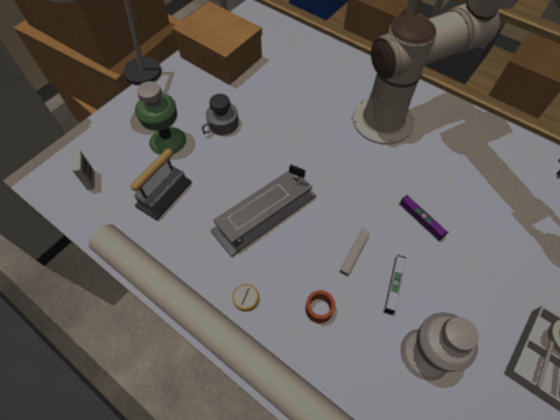

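View pics/t0.png

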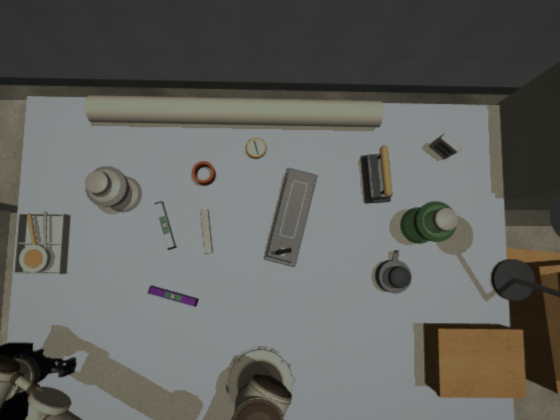

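Top view: level at about (165,226), board centre (293,212), foot grip (283,251), steel bar (206,231), purple decoy (173,296). Scene view: level (397,284), board (263,210), grip (297,171). Next, enlarged crops to get the pixels.

Run:
```python
from h import *
a=cv2.imread("pics/s0.png");b=cv2.imread("pics/t0.png")
def cr(im,x,y,w,h,W,H): return cv2.resize(im[y:y+h,x:x+w],(W,H),interpolation=cv2.INTER_CUBIC)
# 5x
L=np.hstack([cr(b,145,195,40,60,200,300),cr(a,375,250,40,60,200,300),])
r1=np.hstack([L,cr(b,250,160,80,60,400,300)])
r2=np.hstack([cr(a,205,165,120,90,400,300),cr(b,250,210,80,60,400,300)])
cv2.imwrite("pics/c1.png",np.vstack([r1,r2]))
```

```text
(no output)
```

View pics/c1.png

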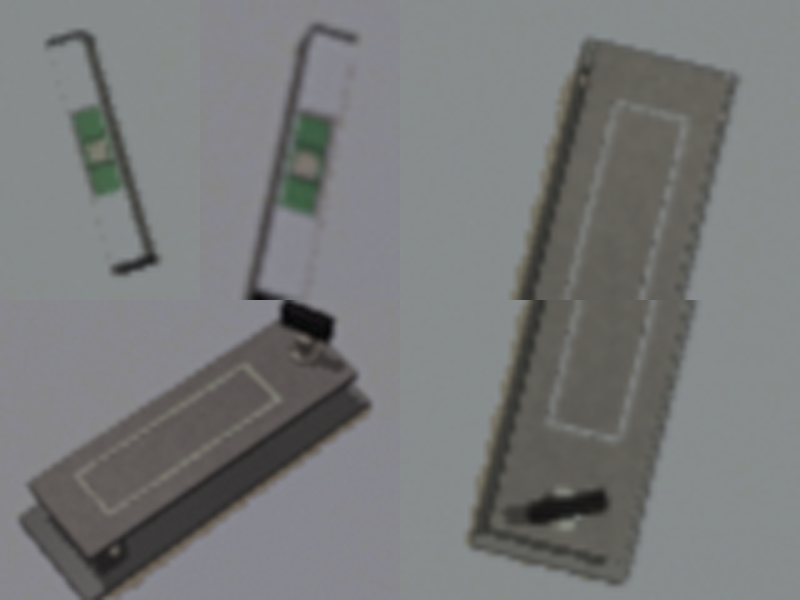

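Run:
```python
from h import *
a=cam("scene");b=cam("top")
np.set_printoptions(precision=4,suppress=True)
print("tips",tcp_to_tips)
def T(n,pt,ps): print(n,*tri(ray(b,*pt),ray(a,*ps)))
T("vial",(164.2,225),(396.2,282.4))
e1,e2=plane(b,145+67/5,195+39/5,.034),plane(b,145+133/5,195+265/5,.034)
print("level ends",e1,e2,np.linalg.norm(e1-e2),"yaw",np.degrees(np.arctan2(*(e1-e2)[[1,0]])))
T("far -y",(307.4,183.6),(228.4,218.4)); T("far +y",(293.4,180.4),(238,228.9))
T("foot +y",(279.6,235.6),(289,195)); T("foot -y",(294.4,238),(280,184.5))
f=[plane(b,*p,z) for p,z in (((307.4,183.6),.0745),((293.4,180.4),.0745),((279.6,235.6),.068),((294.4,238),.068))]
c=sum(f)/4; d=(f[2]+f[3]-f[0]-f[1])/2
print("board c",c,np.linalg.norm(d),"yaw",np.degrees(np.arctan2(d[1],d[0])), "foot",c+d/np.linalg.norm(d)*.145)
print("grip top",plane(b,283.4,251.2,.131)); 
g1,g2=plane(b,250+130/5,210+215/5,.131),plane(b,250+205/5,210+195/5,.131)
print(g1,g2,np.degrees(np.arctan2(*(g1-g2)[[1,0]])))
s=state();print(Ro.from_quat(s["eef_rot"]).as_matrix()); w=cam("wrist");print(w["tool_from_camera"])
```

```text
tips 0.008
vial [0.517  0.3339 0.0274] [np.float64(0.0008637011979359785), np.float64(0.0008637011979360737)]
level ends [0.592  0.3542 0.034 ] [0.4397 0.3034 0.034 ] 0.16050241881716673 yaw 18.423882679337545
far -y [ 0.659  -0.1468  0.0645] [np.float64(0.0027941327796586197), np.float64(0.0027941327796587073)]
far +y [ 0.669  -0.1003  0.0686] [np.float64(0.0017492570765035578), np.float64(0.0017492570765035706)]
foot +y [ 0.4846 -0.057   0.0569] [np.float64(0.0011792616806892526), np.float64(0.0011792616806892324)]
foot -y [ 0.4752 -0.1028  0.0616] [np.float64(0.0049124275498282155), np.float64(0.004912427549828371)]
board c [ 0.5724 -0.1035  0.0713] 0.1878897409984373 yaw 166.88054942399202 foot [ 0.4312 -0.0706  0.0662]
grip top [ 0.4323 -0.0684  0.131 ]
[ 0.4264 -0.0452  0.131 ] [ 0.4395 -0.0922  0.131 ] 105.62481981620603
[[-0.0005  0.2297  0.9733]
 [-0.0011  0.9733 -0.2297]
 [-1.     -0.0012 -0.0003]]
[[ 0.0001 -0.327   0.945  -0.1347]
 [ 1.      0.0009  0.0002  0.0003]
 [-0.0009  0.945   0.327  -0.0839]
 [ 0.      0.      0.      1.    ]]
```

play_rows(delta_rot=[[0,0,0],[0,0,0],[0,0,0],[0,0,0],[0,0,0],[0,0,0],[0,0,0],[0,0,0]], linear=[[0.8,-1.6,5.3],[0.8,-1.6,5.3],[0.8,-1.6,5.3],[0.8,-1.6,5.3],[0.8,-1.6,5.3],[0.8,-1.6,5.3],[0.8,-1.6,5.3],[0.8,-1.6,5.3]], jaw=[1,1,1,1,1,1,1,1])

```text
t: 1.25
tool_pos: [0.5242, 0.3343, 0.1734]
eef_rot: [0.08, 0.703, -0.078, 0.703]
force: [-0.1, 0.3, 0.2]
finger_gap: 0.0856
```

play_rows(delta_rot=[[-1.05,0,0],[-1.05,0,0],[-1.05,0,0],[0,0,0]], linear=[[0,0,0],[0,0,0],[0,0,0],[0,0,0]], jaw=[1,1,1,1])

```text
t: 1.75
tool_pos: [0.5276, 0.3301, 0.171]
eef_rot: [-0.117, 0.698, 0.118, 0.697]
force: [0.4, -0.3, -0.1]
finger_gap: 0.0857
```

Run:
```python
from h import *
w=cam("wrist","w1.png");s=state();print(s["t"],s["tool_pos"],s["joints"],Ro.from_quat(s["eef_rot"]).as_matrix())
print(proj(w,[.517,.334,.034]))
```

```text
1.8 [0.52758327 0.33011686 0.17105048] [ 0.36445361  0.33545909  1.5245291   0.00169455  1.28257598 -1.53921402] [[-0.00148643 -0.32630086  0.9452648 ]
 [ 0.0011718   0.94526462  0.32630265]
 [-0.99999821  0.00159269 -0.00102271]]
(np.float64(284.1621246383506), np.float64(188.9262843566844))
```

View pics/w1.png

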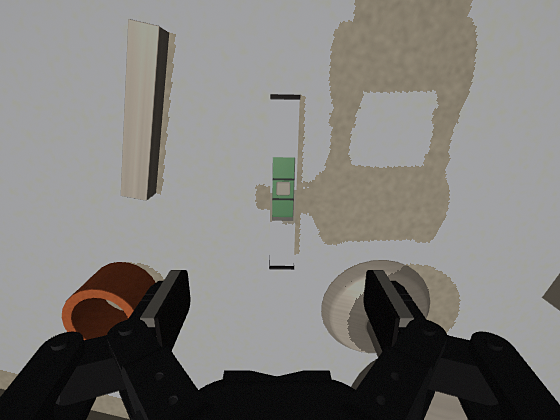

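Wrist view: the level lies lengthwise up-down in the picture, vial centre at (283,188), ends at (285,96) and (282,268). This agrees within 1 px with the prediction.

Run:
```python
from h import *
w=cam("wrist");b=cam("top");s=state();R=Ro.from_quat(s["eef_rot"]).as_matrix()
print(tri(ray(w,283,188),ray(b,164.2,225)))
e=[plane(w,285,96,.034),plane(w,282,268,.034)];c=plane(w,283,188,.034);print(e,c)
d=e[1]-e[0];print(np.linalg.norm(d),np.degrees(np.arctan2(d[1],d[0])),"tool-z yaw",np.degrees(np.arctan2(R[1,2],R[0,2])))
m=(e[0]+e[1])/2
print("mid",m,"tool delta cm",100*R.T@(np.array([*((m+c)/2)[:2],.016])-s["tool_pos"]))
```

```text
(array([0.5173994 , 0.33292102, 0.02926176]), [np.float64(0.0004323833350306585), np.float64(0.0004323833350306676)])
[array([0.44162916, 0.30799852, 0.034     ]), array([0.59478434, 0.3593802 , 0.034     ])] [0.51650106 0.33273679 0.034     ]
0.16154438563391127 18.545971795718216 tool-z yaw 19.070259502279008
mid [0.51820675 0.33368936 0.034     ] tool delta cm [15.52255143  0.58535809 -0.85488251]
```

play_rows(delta_rot=[[0,0,0],[0,0,0],[0,0,0],[0,0,0],[0,0,0],[0,0,0]], linear=[[3,0.3,-0.4],[4,0.3,-0.5],[4,0,0],[2.5,0,0],[1.3,0,0],[0.5,0,0]], jaw=[1,1,1,0.9,0.8,0.7])

```text
t: 2.65
tool_pos: [0.5187, 0.335, 0.0167]
eef_rot: [-0.112, 0.696, 0.114, 0.7]
force: [0.0, -0.0, 0.3]
finger_gap: 0.0598
```

Run:
```python
from h import *
s=state();R=Ro.from_quat(s["eef_rot"]).as_matrix();print(s["tool_pos"],s["force"],s["finger_gap"],R,100*R.T@(np.array([.5174,.3332,.016])-s["tool_pos"]))
```

```text
[0.51868837 0.33497538 0.01667703] [ 0.04303404 -0.02870738  0.32471129] 0.05977467671419154 [[ 0.00451628 -0.31670796  0.94851235]
 [ 0.00362008  0.94852098  0.3166936 ]
 [-0.99998325  0.00200341  0.00543029]] [ 0.06647704 -0.12773035 -0.17879595]
```

Good position; close, then lift.

play_rows(delta_rot=[[0,0,0],[0,0,0],[0,0,0],[0,0,0],[0,0,0]], linear=[[0,-0.1,-0.1],[0,0,0],[0,0,0],[0,0,0],[0,0,0]], jaw=[0.3,0.15,0.15,0.15,0.15])

```text
t: 3.28
tool_pos: [0.5191, 0.334, 0.0187]
eef_rot: [-0.112, 0.695, 0.114, 0.701]
force: [0.3, 0.0, -4.1]
finger_gap: 0.0228
```

play_rows(delta_rot=[[0,0,0],[0,0,0],[0,0,0],[0,0,0],[0,0,0]], linear=[[-1,0,0],[-3,0,0],[-5,0,0],[-5,0,0],[0,0,0]], jaw=[0,0,0,0,0])

```text
t: 3.9
tool_pos: [0.5176, 0.3332, 0.1642]
eef_rot: [-0.112, 0.695, 0.114, 0.7]
force: [0.8, 0.1, -3.1]
finger_gap: 0.0225
```

Run:
```python
from h import *
w=cam("wrist");s=state();R=Ro.from_quat(s["eef_rot"]).as_matrix();print(s["tool_pos"],s["force"],s["finger_gap"],R)
cv2.imwrite("pics/w2.png",w["color"][:,:,::-1])
print(100*R.T@(np.array([.5724,-.1035,.15])-s["tool_pos"]))
```

```text
[0.51583565 0.33246511 0.1610525 ] [-0.13699461  0.84004319 -3.59616316] 0.022733234484221924 [[ 0.00132997 -0.31597006  0.94876823]
 [ 0.00203271  0.94876796  0.31596712]
 [-0.99999705  0.00150835  0.00190411]]
[  1.0241509  -43.15190452  -8.41052283]
```

View pics/w2.png

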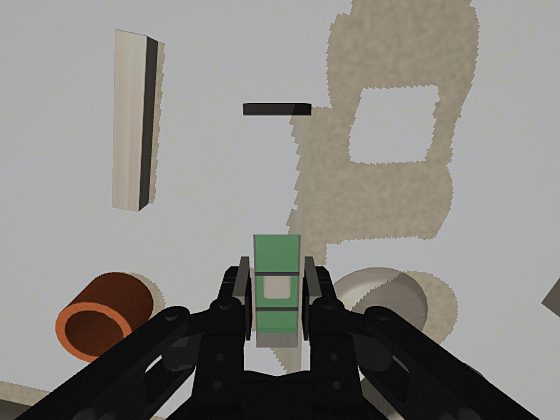

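Wrist view: level gripped squarely; vial centre at (277,291), near end cap at row 108. Carry it over to the board.

play_rows(delta_rot=[[0,0,0],[0,0,0],[0,0,0],[0,0,0],[0,0,0],[0,0,0],[0,0,0],[0,0,0]], linear=[[-0.2,-3,-0.5],[-0.1,-5,-1],[0,-6,-1.2],[0,-6,-1.2],[0,-6,-1.2],[0,-6,-1.2],[0,-5,-1],[0,-4,-0.8]], jaw=[0,0,0,0,0,0,0,0])

```text
t: 4.95
tool_pos: [0.5593, -0.0907, 0.1465]
eef_rot: [-0.112, 0.706, 0.118, 0.689]
force: [0.5, 0.1, -2.2]
finger_gap: 0.023
```

play_rows(delta_rot=[[0.8,0,0],[0.8,0,0],[0.8,0,0],[0.7,0,0],[0,0,0]], linear=[[0,0,0],[0,0,0],[0,0,0],[0,0,0],[0,0,0]], jaw=[0,0,0,0,0])

```text
t: 5.58
tool_pos: [0.5521, -0.0925, 0.1351]
eef_rot: [0.086, 0.718, -0.081, 0.686]
force: [0.9, 0.7, -3.5]
finger_gap: 0.0228
```

Run:
```python
from h import *
w=cam("wrist","w3.png");s=state();R=Ro.from_quat(s["eef_rot"]).as_matrix();print(s["t"],s["tool_pos"],s["force"],s["finger_gap"],R)
print(100*R.T@(np.array([.5724,-.1035,.15])-s["tool_pos"]),"yaw",np.degrees(np.arctan2(R[1,2],R[0,2])))
p=plane(w,277,291,s["tool_pos"][2]+.0155);print("vial in tool",R.T@(p-s["tool_pos"]))
```

```text
5.625 [ 0.55193521 -0.09244812  0.13505779] [ 0.59037706 -0.39478614 -3.3879018 ] 0.02288806928616972 [[-4.48918872e-02  2.33242967e-01  9.71381715e-01]
 [ 1.16226160e-02  9.72418133e-01 -2.32954693e-01]
 [-9.98924238e-01  8.32220887e-04 -4.63645786e-02]]
[-1.59732858 -0.59613489  2.17609211] yaw -13.485865879191532
vial in tool [-0.01538043  0.000482   -0.00292706]
```

View pics/w3.png

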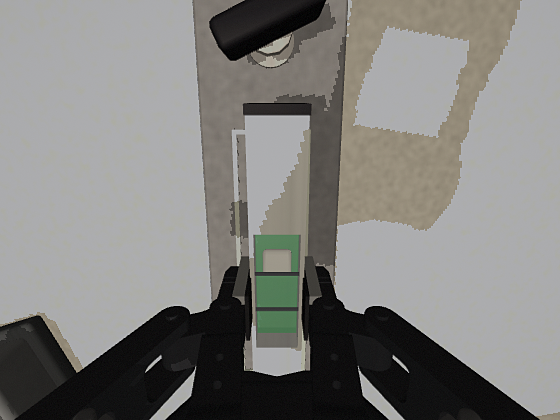

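Run:
```python
from h import *
w=cam("wrist");s=state()
p=plane(w,237,131,.069);q=plane(w,238.5,265,.072);print(p,q,s["tool_pos"])
d=q-p;print("yaw",np.degrees(np.arctan2(d[1],d[0])))
# board axes: x to foot
for y in (166.9,180+np.degrees(np.arctan2(d[1],d[0]))):
    x=np.array([np.cos(np.radians(y)),np.sin(np.radians(y)),0]);yy=np.array([-x[1],x[0],0])
    print("centre from corner",p-x*.0925-yy*.0235, "edges centre")
# board edges + bar
for v in (60,131,220):
    im=w["color"][v].astype(int).sum(1); print(v,im[190:250:3],im[325:350:3])
import cv2
g=w["color"].max(2)
cv2.imwrite("pics/x.png",g)
m=(g[:70,190:345]<40).astype(np.uint8);n,l,st,ce=cv2.connectedComponentsWithStats(m);i=1+st[1:,4].argmax();print(st[i])
print(cv2.minAreaRect(cv2.findNonZero((l==i).astype(np.uint8))))
```

```text
[ 0.47879812 -0.1007817   0.069     ] [ 0.5693871  -0.12442492  0.072     ] [ 0.55228853 -0.09255213  0.13556133]
yaw -14.627571896166259
centre from corner [ 0.5742172  -0.09885851  0.069     ] edges centre
centre from corner [ 0.57423456 -0.10140288  0.069     ] edges centre
60 [518 519 354 364 361 368 371 370 377 381 386 378 368 326  79 105 392 360
 367 388] [348 352 361 355 361 245 232 426 412]
131 [513 515 517 527 337 370 373 369 358 351 360 370 363 359 542 525 525 522
 522 521] [249 249 246 243 246 204 425 412 415]
220 [515 517 513 519 523 551 364 367 383 383 365 362 368 245 237 384 380 244
 248 203] [241 253 251 243 343 412 407 409 409]
[  20    0  116   61 4009]
((78.20001220703125, 16.399991989135742), (49.1934928894043, 116.27552795410156), 63.43495178222656)
```

play_rows(delta_rot=[[0,-0.22,0],[0,-0.22,0],[0,0,0]], linear=[[-0.2,-0.3,1],[0,-0.3,1.2],[0,0,0]], jaw=[0,0,0])

```text
t: 6.05
tool_pos: [0.5734, -0.1041, 0.1366]
eef_rot: [0.08, 0.69, -0.083, 0.715]
force: [0.9, 0.1, -2.7]
finger_gap: 0.0231
```

```bash
cat > st.py <<'E'
from h import *
import sys
s=state();R=Ro.from_quat(s["eef_rot"]).as_matrix();np.set_printoptions(precision=4,suppress=True)
print(s["t"],s["tool_pos"],"F",s["force"],"M",s["moment"],s["finger_gap"],"\n",R,"j",s["joints"])
if len(sys.argv)>3: print("tool cm",100*R.T@(np.array(eval(sys.argv[1]+","+sys.argv[2]+","+sys.argv[3]))-s["tool_pos"]))
E
python3 st.py .576 -.1022 .095
```

```text
6.05 [ 0.5734 -0.1041  0.1366] F [ 0.8587  0.1154 -2.7012] M [ 0.0076  0.0445 -0.0185] 0.023130874288455283 
 [[ 0.035   0.2296  0.9727]
 [-0.0077  0.9733 -0.2295]
 [-0.9994  0.0005  0.0359]] j [-0.3901  0.2503  1.7026  0.0068  1.1533 -1.7319]
tool cm [4.1696 0.2462 0.063 ]
```

play_rows(delta_rot=[[0,0,0],[0,0,0],[0,0,0],[0,0,0]], linear=[[1.5,0.2,0.1],[1.5,0,0],[0.8,0,0],[0,0,0]], jaw=[0,0,0,0])

```text
t: 6.55
tool_pos: [0.575, -0.1019, 0.0946]
eef_rot: [0.08, 0.691, -0.082, 0.714]
force: [-0.0, -0.0, -3.4]
finger_gap: 0.023
```

play_rows(delta_rot=[[0,0,0],[0,0,0]], linear=[[0.2,0,0],[0.1,0,0]], jaw=[0,0])

```text
t: 6.8
tool_pos: [0.5755, -0.1021, 0.0919]
eef_rot: [0.08, 0.691, -0.082, 0.714]
force: [0.8, 0.5, -3.3]
finger_gap: 0.0229
```

```bash
python3 st.py .576 -.1022 .09
```

```text
6.8 [ 0.5755 -0.1021  0.0919] F [ 0.8024  0.5047 -3.2626] M [-0.028   0.059  -0.0366] 0.022917130647153585 
 [[ 0.0327  0.2284  0.973 ]
 [-0.0068  0.9736 -0.2283]
 [-0.9994  0.0008  0.0334]] j [-0.3852  0.3151  1.7212  0.0068  1.0725 -1.7287]
tool cm [ 0.1897 -0.0028  0.0417]
```

play_rows(delta_rot=[[0,0,0],[0,0,0]], linear=[[0.15,0,0],[0.0,0,0]], jaw=[0,0])

```text
t: 7.05
tool_pos: [0.576, -0.1023, 0.0909]
eef_rot: [0.08, 0.69, -0.082, 0.714]
force: [0.0, 0.2, -3.9]
finger_gap: 0.0231
```

play_rows(delta_rot=[[0,0,0],[0,0,0]], linear=[[0.15,0,0],[0.0,0,0]], jaw=[0,0])

```text
t: 7.3
tool_pos: [0.5763, -0.1024, 0.0896]
eef_rot: [0.08, 0.69, -0.083, 0.715]
force: [0.8, 0.5, -4.0]
finger_gap: 0.0229
```

play_rows(delta_rot=[[0,0,0],[0,0,0]], linear=[[0.15,0,0],[0.0,0,0]], jaw=[0,0])

```text
t: 7.55
tool_pos: [0.5766, -0.1025, 0.089]
eef_rot: [0.08, 0.69, -0.083, 0.715]
force: [0.6, 0.1, -3.3]
finger_gap: 0.023
```

play_rows(delta_rot=[[0,0,0],[0,0,0]], linear=[[0.15,0,0],[0.0,0,0]], jaw=[0,0])

```text
t: 7.8
tool_pos: [0.5769, -0.1026, 0.089]
eef_rot: [0.08, 0.69, -0.083, 0.715]
force: [0.1, 0.6, -3.5]
finger_gap: 0.0229
```

play_rows(delta_rot=[[0,0,0],[0,0,0]], linear=[[0.25,0,-0.05],[0.0,0,0]], jaw=[0,0])

```text
t: 8.05
tool_pos: [0.5773, -0.1027, 0.0891]
eef_rot: [0.08, 0.689, -0.083, 0.715]
force: [-0.8, 0.4, -3.2]
finger_gap: 0.0227
```

play_rows(delta_rot=[[0,0,0]], linear=[[0.2,0,0]], jaw=[0])

```text
t: 8.18
tool_pos: [0.5775, -0.1028, 0.0888]
eef_rot: [0.08, 0.689, -0.083, 0.715]
force: [-10.5, 3.2, 20.4]
finger_gap: 0.0225
```

```bash
python3 st.py .576 -.1022 .09; python3 -c "
from h import *
cam('wrist','w4.png')"
```

```text
8.175 [ 0.5775 -0.1028  0.0888] F [-10.4555   3.2431  20.4202] M [ 0.5981  1.7031 -0.0235] 0.022507334544570667 
 [[ 0.0357  0.2278  0.9731]
 [-0.0085  0.9737 -0.2276]
 [-0.9993 -0.0001  0.0367]] j [-0.3849  0.3221  1.7193  0.0064  1.0639 -1.7289]
tool cm [-0.1254  0.0235 -0.1601]
```

View pics/w4.png

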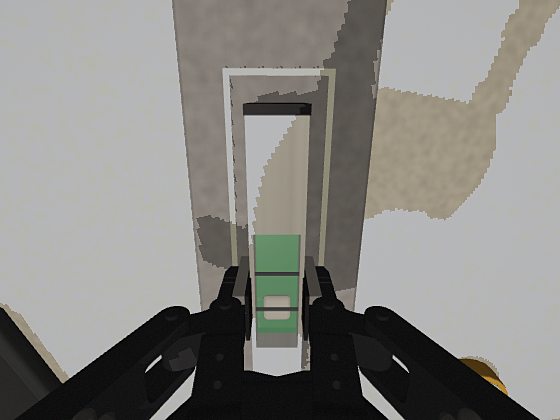

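Level inside the outline: its cap's lower edge is at row 115, outline end line at row 72, centred across (247–311 vs 228–335). It's in contact (about 20 N). Relax and check the fit.

Run:
```python
from h import *
w=cam("wrist")
a=plane(w,280,76,.0685);b=plane(w,280,115,.0685);print(a,b,np.linalg.norm(a-b))
L=plane(w,245,115,.0685);R=plane(w,312,115,.0685);l=plane(w,232,115,.0685);r=plane(w,330,115,.0685);print(np.linalg.norm(L-l),np.linalg.norm(R-r))
```

```text
[ 0.48622524 -0.07956934  0.0685    ] [ 0.50275085 -0.08334939  0.0685    ] 0.01695242295864213
0.00614622684657525 0.008509427633301357
```

play_rows(delta_rot=[[0,0,0],[0,0,0],[0,0,0],[0,0,0],[0,0,0]], linear=[[0,0,0],[0,0,0],[0,0,0],[0,0,0],[0,0,0]], jaw=[0,0.3,0.5,0.6,0.6])

```text
t: 8.9
tool_pos: [0.5783, -0.1032, 0.0886]
eef_rot: [0.079, 0.689, -0.083, 0.716]
force: [0.5, -0.7, -0.8]
finger_gap: 0.051
```

play_rows(delta_rot=[[0,0,0],[0,0,0],[0,0.1,0],[0,0.1,0],[0,0,0],[0,0,0],[0,0,0],[0,0,0]], linear=[[-1,0,0],[-3,0,0],[-4,0,0],[-2,0,0],[0,0,-4],[0,0,-5],[0,0,-4],[0,0,-2]], jaw=[0.6,0.6,0.6,0.6,0.6,0.6,0.6,0.6])

```text
t: 9.9
tool_pos: [0.4273, -0.0683, 0.1965]
eef_rot: [0.08, 0.699, -0.082, 0.706]
force: [-0.6, 0.3, 0.5]
finger_gap: 0.0516
```

play_rows(delta_rot=[[1.02,0,0],[1.02,0,0],[1.02,0,0],[1.02,0,0],[1.02,0,0],[1.0,0,0],[0,0,0]], linear=[[0,0,0],[0,0,0],[0,0,0],[0,0,0],[0,0,0],[0,0,0],[0,0,0]], jaw=[0.6,0.6,0.6,0.6,0.6,0.6,0.6])

```text
t: 10.78
tool_pos: [0.4272, -0.0683, 0.2023]
eef_rot: [0.437, 0.55, -0.434, 0.564]
force: [0.5, -0.2, -0.4]
finger_gap: 0.0509
```

```bash
python3 st.py .432 -.0695 .114; python3 -c "
from h import *
w=cam('wrist','w5.png'); s=cam('scene','s1.png'); print(proj(w,[.432,-.0695,.131]))"
```

```text
10.775 [ 0.4272 -0.0683  0.2023] F [ 0.5353 -0.2018 -0.4073] M [0.0469 0.0171 0.0256] 0.05090422627241195 
 [[ 0.0188  0.9704  0.2407]
 [-0.0086  0.2409 -0.9705]
 [-0.9998  0.0162  0.0128]] j [-0.4396 -0.2126  2.0349  0.0003  1.2987 -0.6829]
tool cm [8.8399 0.2974 0.116 ]
(np.float64(280.14061076358576), np.float64(227.25826874422165))
```

View pics/w5.png

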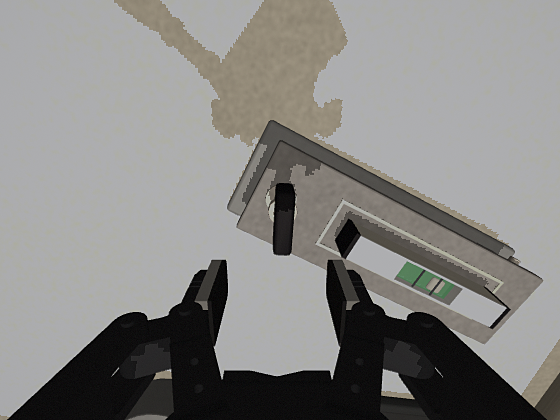

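Wrist view: grip bar upright in the picture, (284,183)–(283,255), aligned with the tool's z; level lies in the outline, bubble at (435,286) toward the far end. Measure the bubble, then go down on the grip.

```bash
cat > bub.py <<'E'
from h import *
def bub(c,box,z=.106,verbose=True):
    x0,y0,x1,y1=box; im=c["color"][y0:y1,x0:x1].astype(int)
    r,g,b=im[...,0],im[...,1],im[...,2]
    gm=((g-r>18)&(g-b>5)).astype(np.uint8)
    n,l,st,ce=cv2.connectedComponentsWithStats(cv2.morphologyEx(gm,cv2.MORPH_CLOSE,np.ones((15,15))))
    i=1+st[1:,4].argmax(); pts=cv2.findNonZero((l==i).astype(np.uint8)); rect=cv2.minAreaRect(pts)
    P=np.array([plane(c,u+x0,v+y0,z)[:2] for u,v in pts[:,0]])
    # within the hull of the window: pale = bubble, dark = lines
    hull=np.zeros(gm.shape,np.uint8); cv2.fillConvexPoly(hull,cv2.convexHull(pts),1)
    hull=cv2.erode(hull,np.ones((3,3)))
    yaw=np.radians(-13.3+180); ax=np.array([np.cos(yaw),np.sin(yaw)]) # + to foot
    def A(m): 
        vv,uu=np.nonzero(m); return np.array([plane(c,u+x0,v+y0,z)[:2]@ax for u,v in zip(uu,vv)])
    w=A(hull); q=A(hull.astype(bool)&(g-r<=12)&(im.sum(2)>250)); k=A(hull.astype(bool)&(im.max(2)<75))
    mid=(w.min()+w.max())/2
    print("window len",np.ptp(w),"bubble mean mm",(q.mean()-mid)*1e3,"n",len(q),"len",np.ptp(q)*1e3,"lines",np.histogram((k-mid)*1e3,bins=np.arange(-20,21,2))[0] if len(k) else None)
E
python3 -c "
from bub import *
c=cam('wrist');bub(c,(385,245,475,320))
s=cam('scene')
u,v=map(int,proj(s,[.575,-.1,.105]));print(u,v);bub(s,(u-22,v-18,u+22,v+18))
t=cam('top');u,v=map(int,proj(t,[.575,-.1,.105]));print(u,v);bub(t,(u-22,v-22,u+22,v+22))"
```

```text
window len 0.04966970960264183 bubble mean mm -10.265716455421735 n 161 len 13.948459581329065 lines [ 0  0  0 11 18  0  0  0  0  0  0  0  0 28  3  0  0  0  0  0]
257 199bub.py:17: RuntimeWarning: Mean of empty slice.
  print("window len",np.ptp(w),"bubble mean mm",(q.mean()-mid)*1e3,"n",len(q),"len",np.ptp(q)*1e3,"lines",np.histogram((k-mid)*1e3,bins=np.arange(-20,21,2))[0] if len(k) else None)
  ret = ret.dtype.type(ret / rcount)
Traceback (most recent call last):
  File "bub.py", line 17, in bub
    print("window len",np.ptp(w),"bubble mean mm",(q.mean()-mid)*1e3,"n",len(q),"len",np.ptp(q)*1e3,"lines",np.histogram((k-mid)*1e3,bins=np.arange(-20,21,2))[0] if len(k) else None)
                                                                                      ~~~~~~^^^
ValueError: zero-size array to reduction operation maximum which has no identity
```

play_rows(delta_rot=[[0,0.07,-0.09],[0,0,0],[0,0,0],[0,0,0],[0,0,0]], linear=[[1.5,0.4,0],[3,0,0],[3,0,0],[1.5,0,0],[0.3,0,0]], jaw=[0.55,0.55,0.55,0.55,0.55])

```text
t: 11.6
tool_pos: [0.4327, -0.068, 0.108]
eef_rot: [0.434, 0.558, -0.433, 0.56]
force: [0.5, 0.5, 0.7]
finger_gap: 0.0468
```

```bash
python3 st.py .432 -.0685 .108; python3 -c "
from h import *
w=cam('wrist','w6.png')"
```

```text
11.6 [ 0.4327 -0.068   0.108 ] F [0.5012 0.5245 0.6914] M [ 0.0067 -0.0114 -0.0212] 0.046765512549911896 
 [[ 0.0027  0.9687  0.2481]
 [-0.0015  0.2481 -0.9687]
 [-1.      0.0023  0.0021]] j [-0.4331 -0.0538  2.0948 -0.0002  1.0975 -0.6837]
tool cm [ 0.0041 -0.0787  0.0288]
```

View pics/w6.png

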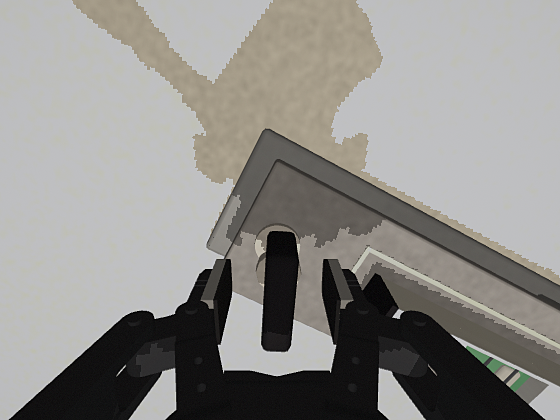

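Bar centred between the fingers (265–297, fingers 220–335). The bubble reads about 7.5 mm off, toward the hinge end, so about 1.1 rad is needed. Close and turn about 60°, then read again.

play_rows(delta_rot=[[0,0,0],[0,0,0],[0,0,0],[0,0,0],[0,0,0]], linear=[[0,0,0],[0,0,0],[0,0,0],[0,0,0],[0,0,0]], jaw=[0.2,0,0,0,0])

```text
t: 12.28
tool_pos: [0.4339, -0.069, 0.1105]
eef_rot: [0.433, 0.556, -0.433, 0.561]
force: [1.2, -0.7, -2.6]
finger_gap: 0.0128
```

play_rows(delta_rot=[[0.8,0,0],[0.8,0,0],[0.8,0,0],[0.8,0,0],[0.8,0,0],[0.8,0,0],[0.8,0,0],[0,0,0]], linear=[[0,0,0],[0,0,0],[0,0,0],[0,0,0],[0,0,0],[0,0,0],[0,0,0],[0,0,0]], jaw=[0,0,0,0,0,0,0,0])

```text
t: 13.28
tool_pos: [0.4328, -0.0688, 0.1105]
eef_rot: [0.649, 0.279, -0.649, 0.282]
force: [0.7, -0.0, -4.2]
finger_gap: 0.0133
```

```bash
python3 st.py .432 -.0685 .108; python3 -c "
from h import *
w=cam('wrist','w7.png');t=cam('top','t7.png');s=cam('scene','s7.png')
print([proj(c,[.575,-.1,.105]) for c in (w,t,s)])"
```

```text
13.275 [ 0.4328 -0.0688  0.1105] F [ 0.6509 -0.0444 -4.1852] M [-0.1462  0.066  -0.0936] 0.013279652757302267 
 [[ 0.0022  0.7289 -0.6846]
 [-0.0042 -0.6846 -0.7289]
 [-1.      0.0045  0.0015]] j [-0.4328 -0.0573  2.0926 -0.0032  1.1026  0.3226]
tool cm [ 0.2501 -0.0771  0.0298]
[(np.float64(558.5153389388599), np.float64(126.39240098965884)), (np.float64(293.32378877796305), np.float64(207.20880780393955)), (np.float64(257.80537289309086), np.float64(199.58433433691496))]
```

Run:
```python
import cv2,numpy as np
t=cv2.imread("pics/t7.png");s=cv2.imread("pics/s7.png")
f=lambda im,u,v:cv2.resize(im[v-30:v+30,u-20:u+20],(400,600),interpolation=cv2.INTER_CUBIC)
g=lambda im,u,v:cv2.resize(im[v-20:v+20,u-20:u+20],(400,400),interpolation=cv2.INTER_CUBIC)
cv2.imwrite("pics/c7.png",np.hstack([g(t,293,207),g(s,258,200)]))
```

```text
(no output)
```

View pics/c7.png

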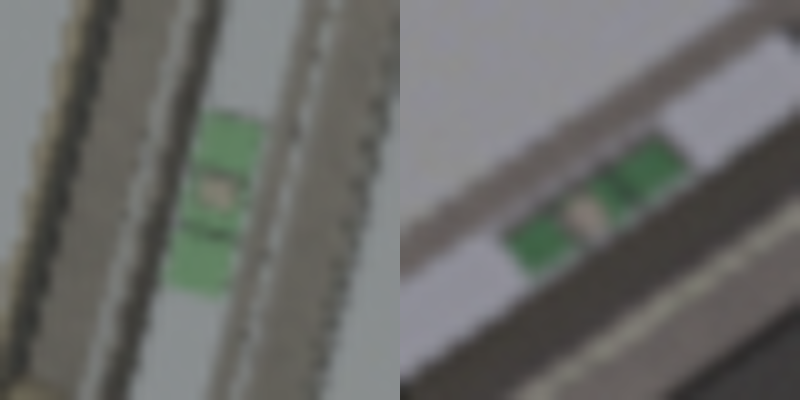

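Top crop: lines at rows 175 and 232 (mid 203), bubble at row 190, so still about 4 mm toward the hinge end and possibly still settling. Wait and read a profile.

play_rows(delta_rot=[[0,0,0],[0,0,0],[0,0,0],[0,0,0],[0,0,0],[0,0,0]], linear=[[0,0,0],[0,0,0],[0,0,0],[0,0,0],[0,0,0],[0,0,0]], jaw=[0,0,0,0,0,0])

```text
t: 14.18
tool_pos: [0.4327, -0.0688, 0.1105]
eef_rot: [0.649, 0.28, -0.648, 0.283]
force: [0.7, -1.4, -3.0]
finger_gap: 0.0132
```

```bash
cat > prof.py <<'E'
from h import *
def prof(c,zz=.105,c0=(.574,-.1015),show=True):
    yaw=np.radians(180-13.3); ax=np.array([np.cos(yaw),np.sin(yaw),0]); ay=np.array([-ax[1],ax[0],0]); o=np.array([*c0,zz])
    S=np.arange(-40,40.1,.5); W=np.arange(-4,4.1,1)
    uv=np.array([[proj(c,o+ax*s/1e3+ay*w/1e3) for w in W] for s in S],np.float32)
    im=cv2.remap(c["color"].astype(np.float32),uv[...,0],uv[...,1],cv2.INTER_LINEAR).mean(1)
    rg=im[:,0]-im[:,1]; green=rg<-12 
    br=im.sum(1)
    # window: between the two outermost strong green steps
    g=S[rg<(rg.min()*.5)]; mid=(g[0]+g[-1])/2
    ins=(S>g[0]+2)&(S<g[-1]-2); wgt=np.clip(rg[ins]-rg.min()*.5,0,None)
    bubble=(S[ins]*wgt).sum()/wgt.sum()
    print("window",g[0],g[-1],"bubble-mid mm %.2f"%(bubble-mid))
    if show: print([(float(S[i]),int(rg[i]),int(br[i])) for i in range(10,150,4)])
E
python3 -c "
from prof import *
for n in ('top','scene'): prof(cam(n))"
```

```text
window -30.5 27.5 bubble-mid mm -3.96
[(-35.0, -5, 403), (-33.0, -8, 361), (-31.0, -15, 327), (-29.0, -25, 317), (-27.0, -29, 318), (-25.0, -30, 320), (-23.0, -31, 321), (-21.0, -31, 322), (-19.0, -31, 322), (-17.0, -31, 319), (-15.0, -28, 308), (-13.0, -20, 287), (-11.0, -11, 290), (-9.0, -4, 324), (-7.0, -1, 344), (-5.0, -1, 354), (-3.0, -2, 358), (-1.0, -6, 349), (1.0, -15, 327), (3.0, -22, 311), (5.0, -26, 291), (7.0, -24, 274), (9.0, -25, 281), (11.0, -29, 305), (13.0, -31, 318), (15.0, -31, 324), (17.0, -31, 325), (19.0, -31, 326), (21.0, -31, 328), (23.0, -30, 331), (25.0, -28, 339), (27.0, -20, 368), (29.0, -11, 398), (31.0, -7, 413), (33.0, -5, 420)]
window -30.5 23.5 bubble-mid mm -3.77
[(-35.0, 0, 424), (-33.0, -5, 385), (-31.0, -13, 323), (-29.0, -23, 268), (-27.0, -28, 239), (-25.0, -29, 233), (-23.0, -30, 236), (-21.0, -31, 237), (-19.0, -30, 235), (-17.0, -25, 231), (-15.0, -17, 232), (-13.0, -7, 252), (-11.0, 0, 287), (-9.0, 2, 319), (-7.0, 3, 335), (-5.0, 2, 333), (-3.0, -1, 317), (-1.0, -10, 290), (1.0, -19, 256), (3.0, -23, 229), (5.0, -22, 211), (7.0, -23, 209), (9.0, -25, 219), (11.0, -28, 230), (13.0, -29, 236), (15.0, -29, 236), (17.0, -29, 234), (19.0, -29, 232), (21.0, -26, 229), (23.0, -18, 236), (25.0, -8, 266), (27.0, -1, 322), (29.0, 0, 382), (31.0, 0, 420), (33.0, 0, 436)]
```

play_rows(delta_rot=[[0.8,0,0],[0.8,0,0],[0.8,0,0],[0.7,0,0],[0,0,0],[0,0,0],[0,0,0],[0,0,0]], linear=[[0,0,0],[0,0,0],[0,0,0],[0,0,0],[0,0,0],[0,0,0],[0,0,0],[0,0,0]], jaw=[0,0,0,0,0,0,0,0])

```text
t: 15.28
tool_pos: [0.4324, -0.0683, 0.1105]
eef_rot: [0.701, 0.094, -0.7, 0.096]
force: [-0.0, -0.2, -2.9]
finger_gap: 0.0128
```

play_rows(delta_rot=[[0,0,0],[0,0,0],[0,0,0],[0,0,0],[0,0,0],[0,0,0],[0,0,0],[0,0,0]], linear=[[0,0,0],[0,0,0],[0,0,0],[0,0,0],[0,0,0],[0,0,0],[0,0,0],[0,0,0]], jaw=[0,0,0,0,0,0,0,0])

```text
t: 16.27
tool_pos: [0.4324, -0.0683, 0.1105]
eef_rot: [0.701, 0.094, -0.7, 0.096]
force: [-0.5, -0.3, -2.0]
finger_gap: 0.0132
```

```bash
python3 -c "
from prof import *
for n in ('top','scene'): prof(cam(n),show=False)"; python3 st.py
```

```text
window -31.5 27.0 bubble-mid mm 0.61
window -31.0 23.5 bubble-mid mm 0.19
16.375 [ 0.4324 -0.0683  0.1105] F [ 0.9658 -0.2719 -3.1157] M [-0.0877  0.1449 -0.0904] 0.013055061910144801 
 [[ 0.0011  0.2666 -0.9638]
 [-0.0032 -0.9638 -0.2666]
 [-1.      0.0034 -0.0002]] j [-0.4323 -0.0575  2.0927 -0.0028  1.104   0.8699]
```

Bubble within about 0.6 mm of centre. Release the grip and rise.

play_rows(delta_rot=[[0,0,0],[0,0,0],[0,0,0],[0,0,0]], linear=[[0,0,0],[0,0,0],[0,0,0],[0,0,0]], jaw=[0.3,0.4,0.45,0.45])

```text
t: 16.88
tool_pos: [0.4338, -0.0688, 0.1119]
eef_rot: [0.702, 0.094, -0.699, 0.097]
force: [0.1, -0.6, 0.2]
finger_gap: 0.0382
```

play_rows(delta_rot=[[0,0,0],[0,0,0],[0,0,0],[0,0,0],[0,0,0],[0,0,0],[0,0,0]], linear=[[-1.5,0,0],[-3,0,0],[-4,0,0],[-1,0,0],[0,0,0],[0,0,0],[0,0,0]], jaw=[0.45,0.45,0.45,0.3,0,0,0])

```text
t: 17.75
tool_pos: [0.4323, -0.0679, 0.2102]
eef_rot: [0.701, 0.094, -0.7, 0.097]
force: [-0.5, 0.2, 0.6]
finger_gap: -0.0
```

```bash
python3 -c "
from prof import *
for n in ('top','scene'): prof(cam(n,n+'8.png'),show=False)
c=cam('top');
for dx in (-.08,.08):
  pass
print(proj(cam('wrist','w8.png'),[.574,-.1,.105]))"; python3 st.py .575 -.1015 .14
```

```text
window -31.0 27.0 bubble-mid mm 0.53
window -31.0 23.5 bubble-mid mm 0.22
(np.float64(375.01495946927355), np.float64(36.57508157048602))
17.95 [ 0.4326 -0.068   0.2108] F [-0.4706 -0.9727 -0.2673] M [-0.0297  0.0736 -0.0207] 9.60950569653118e-05 
 [[ 0.003   0.2671 -0.9637]
 [-0.004  -0.9637 -0.2671]
 [-1.      0.0046 -0.0018]] j [-0.4316 -0.191   1.9993 -0.0024  1.3288  0.8694]
tool cm [  7.1336   6.9978 -12.8166]
```

play_rows(delta_rot=[[0,0,0],[0,0,0],[0,0,0],[0,0,0],[0,0,0],[0,0,0],[0,0,0]], linear=[[0,1.5,-2.8],[0,2.5,-4.5],[0,2.5,-4.5],[0,1.7,-3],[0,0.8,-1.6],[2.5,0,0],[2.5,0,0]], jaw=[0,0,0,0,0,0,0])

```text
t: 18.82
tool_pos: [0.6221, -0.113, 0.1595]
eef_rot: [0.702, 0.093, -0.699, 0.097]
force: [-1.0, 0.1, -0.5]
finger_gap: -0.0001
```

```bash
python3 st.py .6144 -.1112 .122
```

```text
18.825 [ 0.6221 -0.113   0.1595] F [-0.9636  0.1339 -0.4743] M [0.0087 0.0005 0.0154] -9.799123654492742e-05 
 [[ 0.0053  0.2668 -0.9637]
 [-0.0051 -0.9637 -0.2669]
 [-1.      0.0063 -0.0038]] j [-0.3692  0.3662  1.5094 -0.0029  1.2592  0.9324]
tool cm [ 3.742  -0.4044  0.7058]
```

play_rows(delta_rot=[[0,0,0],[0,0,0],[0,0,0],[0,0,0]], linear=[[1.5,-0.3,0.5],[1.2,0,0],[0.6,0,0],[0.2,0,0]], jaw=[0,0,0,0])

```text
t: 19.32
tool_pos: [0.6152, -0.1111, 0.1211]
eef_rot: [0.701, 0.094, -0.7, 0.097]
force: [-0.3, 0.0, 0.0]
finger_gap: -0.0
```

```bash
python3 st.py .6144 -.1112 .115
python3 - <<'E'
from prof import *
prof(cam("top"),show=False)
w=cam("wrist");s=cam("scene");t=cam("top")
def g(c,x,y,W,H,f): return cv2.resize(c["color"][y:y+H,x:x+W,::-1],(W*f,H*f),interpolation=cv2.INTER_CUBIC)
im=np.hstack([cv2.resize(w["color"][:,:,::-1],(400,300)),np.vstack([g(s,200,165,100,37,4),g(t,250,180,100,38,4)])])
cv2.imwrite("pics/c9.png",im)
E
```

```text
19.325 [ 0.6152 -0.1111  0.1211] F [-0.3148  0.0039  0.0099] M [ 0.0306 -0.03   -0.0247] -3.3751496286548256e-06 
 [[ 0.0023  0.2669 -0.9637]
 [-0.0039 -0.9637 -0.2669]
 [-1.      0.0044 -0.0011]] j [-0.3704  0.3932  1.5553 -0.0031  1.1896  0.9314]
tool cm [ 0.6125 -0.0189  0.0792]
window -27.0 15.5 bubble-mid mm 4.21
```

View pics/c9.png

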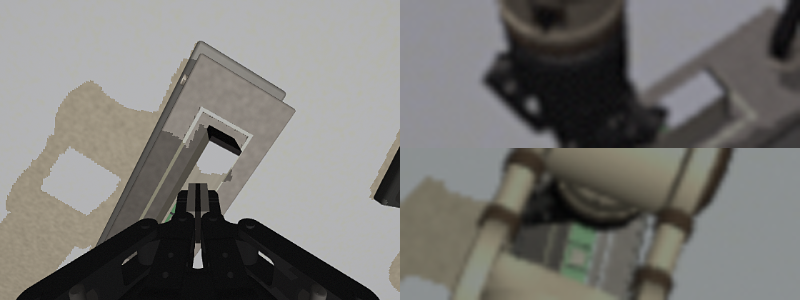

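Composite: wrist view has the level's hinge-end cap at about (225,140) and closed fingers at (197,190) over its hinge half; the top view still shows the green vial but partly hidden by the arm. I'll check the cap against my line numerically while descending.

Run:
```python
from h import *
w=cam("wrist"); 
p=plane(w,225*1.4,140*1.4,.107);print(p)
ax=np.array([-.973,.23]);q=p[:2]+ax*.08;print("centre from cap",q,"tcp along/across from cap",ax@(state()["tool_pos"][:2]-p[:2]),np.cross(ax,state()["tool_pos"][:2]-p[:2]))
print(proj(w,[.6152,-.1111,.113]))
```

```text
[ 0.65921597 -0.11958197  0.107     ]
centre from cap [ 0.58137597 -0.10118197] tcp along/across from cap 0.04438082638635445 0.0019739581488010492
(np.float64(275.72642689756134), np.float64(271.8578894672979))<stdin>:4: DeprecationWarning: Arrays of 2-dimensional vectors are deprecated. Use arrays of 3-dimensional vectors instead. (deprecated in NumPy 2.0)
```

play_rows(delta_rot=[[0,0,0],[0,0,0]], linear=[[0.3,0,0],[0.15,0,0]], jaw=[0,0])

```text
t: 19.82
tool_pos: [0.6161, -0.1115, 0.1179]
eef_rot: [0.702, 0.093, -0.699, 0.097]
force: [0.0, -0.5, -0.4]
finger_gap: 0.0
```

Lateral error about 2 mm, fine. Creep down until contact.

play_rows(delta_rot=[[0,0,0]], linear=[[0.15,0,0]], jaw=[0])

```text
t: 19.95
tool_pos: [0.6161, -0.1115, 0.1164]
eef_rot: [0.702, 0.093, -0.699, 0.097]
force: [-0.8, -1.0, -0.8]
finger_gap: 0.0001
```

play_rows(delta_rot=[[0,0,0]], linear=[[0.1,0,0]], jaw=[0])

```text
t: 20.08
tool_pos: [0.6161, -0.1115, 0.1152]
eef_rot: [0.702, 0.093, -0.699, 0.097]
force: [0.1, -0.6, -0.7]
finger_gap: 0.0001
```

play_rows(delta_rot=[[0,0,0]], linear=[[0.1,0,0]], jaw=[0])

```text
t: 20.2
tool_pos: [0.6161, -0.1115, 0.1151]
eef_rot: [0.702, 0.093, -0.699, 0.097]
force: [-4.2, 1.4, 9.2]
finger_gap: -0.0
```

```bash
python3 -c "
from prof import *
for i in range(6):
    c=cam('top'); s=state(); print(s['t'],s['force'],s['tool_pos'])
prof(c,show=True)
cv2.imwrite('pics/t10.png',cv2.resize(c['color'][180:235,265:325,::-1],(600,550),interpolation=cv2.INTER_CUBIC))"
```

```text
20.25 [-3.26844922  1.26242751  6.20426697] [ 0.61614823 -0.11151319  0.1151337 ]
20.3 [-2.19023404  1.19451634  5.48175807] [ 0.61612157 -0.11151199  0.11509093]
20.35 [-4.00054383  0.78947258  5.93320066] [ 0.61610462 -0.11150789  0.1150723 ]
20.4 [-4.05443095  1.25593995  5.19553778] [ 0.61614899 -0.11150443  0.11511254]
20.45 [-2.74526044  0.55332152  4.96574208] [ 0.61611635 -0.11149593  0.11511035]
20.5 [-2.30372158  1.71032225  5.80504616] [ 0.61613561 -0.11152728  0.115131  ]
window -27.0 14.5 bubble-mid mm 4.71
[(-35.0, 1, 65), (-33.0, 0, 40), (-31.0, -2, 43), (-29.0, -8, 83), (-27.0, -16, 169), (-25.0, -24, 256), (-23.0, -29, 299), (-21.0, -31, 317), (-19.0, -31, 321), (-17.0, -30, 315), (-15.0, -28, 297), (-13.0, -23, 273), (-11.0, -21, 279), (-9.0, -15, 307), (-7.0, -8, 335), (-5.0, -3, 353), (-3.0, -1, 360), (-1.0, 0, 363), (1.0, -1, 358), (3.0, -6, 329), (5.0, -12, 285), (7.0, -19, 277), (9.0, -25, 292), (11.0, -28, 315), (13.0, -24, 332), (15.0, -14, 349), (17.0, -2, 364), (19.0, 3, 373), (21.0, 6, 378), (23.0, 6, 381), (25.0, 6, 381), (27.0, 6, 382), (29.0, 6, 382), (31.0, 5, 383), (33.0, 4, 386)]
```

View pics/t10.png

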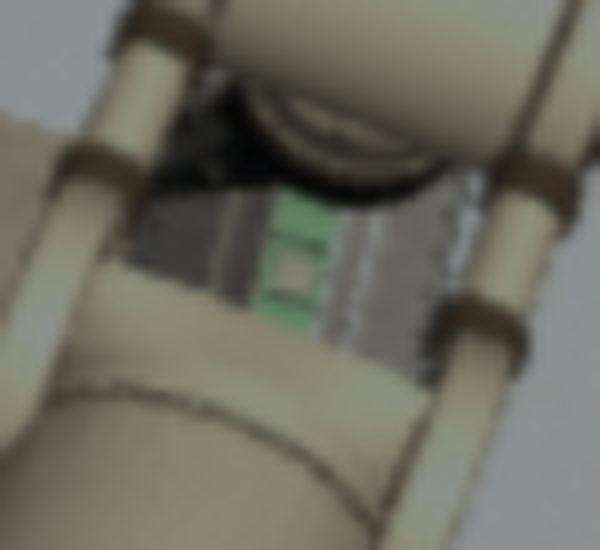

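Bubble sits between its lines, about +1 mm from centre. Pressing force settled at 5–6 N, so add a little.

play_rows(delta_rot=[[0,0,0]], linear=[[0.16,0,0]], jaw=[0])

```text
t: 20.62
tool_pos: [0.6162, -0.1115, 0.1151]
eef_rot: [0.702, 0.093, -0.699, 0.097]
force: [-5.0, 2.0, 11.3]
finger_gap: -0.0001
```

```bash
python3 -c "
from prof import *
for i in range(16):
    c=cam('top'); s=state()
    if i%3==0: print(s['t'],s['force'],s['tool_pos'])
prof(c,show=False)"
```

```text
20.675 [-4.97633065  2.03941818  8.63959974] [ 0.61613576 -0.11150137  0.11505697]
20.825 [-4.44832219  0.85645362  8.42537636] [ 0.61613896 -0.11149237  0.11506942]
20.975 [-5.08050148  0.71208469  9.16638632] [ 0.61616057 -0.1115175   0.11508548]
21.125 [-4.82866039  0.74703417  9.19629055] [ 0.61614687 -0.11152512  0.11509311]
21.275 [-4.55052706  1.93435134  8.83443887] [ 0.61617395 -0.11151453  0.11510956]
21.425 [-4.50687162  1.45692742  8.58549435] [ 0.61615544 -0.1115116   0.11509203]
window -27.0 14.5 bubble-mid mm 4.67
```

```bash
python3 -c "
from plant import *
print(hand_in())"
```

```text
the job is handed in; nothing more can be done
None
```

I put the spirit level in the outline, turned the levelling foot about 1.5 rad clockwise to centre the bubble, let go, and pressed the level with closed fingers. I handed in at about 21.4 s with the press still on; no verdict was returned.

**Last checks**
- **Press:** the vertical force held steady at 8.4–9.2 N over the last 0.8 s, about 11.5 N on the board with the level's weight. There was also a sideways force of about 5 N, and the level did not slip.
- **Bubble, unobstructed:** after I released the foot it read +0.5 mm (top camera) and +0.2 mm (scene camera) from centre.
- **Bubble, under the press:** it was about +1 mm from the middle of its two lines. My automatic reading then gave +4.7 mm, which I put down to the arm hiding part of the window. I went by the two lines instead.
- **Position:** the level was about 5 mm off centre along the outline and 1–2 mm off across it, within the limits. A later rough estimate from its end cap agreed.

**Disagreement**
- My first bubble reading suggested about 1.1 rad of turn. The later readings called for about 1.5 rad, and I followed those.

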